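# Catch axle nuts from the counter dispenser

### The job

Pick up the red dish by its handle, hold it under the end of the dispenser's chute and push the yellow paddle in with the dish, so that both brass nuts slide down into it. Then lower the dish onto the counter with both nuts in it, let go and leave it standing there. Only the dish may touch the dispenser, never the gripper or the arm.

Things in the scene. Friction and masses are not known exactly. Their poses are not given: they have to be found in the camera images.
- red_dish: Red round dish, 160 g, height 55 mm, outer radius 45 mm at the foot, 55 at the rim; wall 4, floor 5. Origin: centre of its underside, z up, on the counter (z=0). Black straight level handle along its own -x, from the rim to 146 mm from the origin, 18 wide, 18 tall, middle line 40 mm above the underside; grip it 105 mm from the origin. A like blue dish, a jar and a sprocket are bystanders.
- dispenser: Fixed nut dispenser: white open chute 50 mm wide on a grey stand. Origin: on the counter (z=0) below the middle of the chute's lower lip. Nuts slide along its own -x off the lip, 160 mm up (underside 155), and land 0 to 60 mm out from it. A black gate just inside the lip stops them. The chute rises to +x at 38 degrees to 310 mm up; stand from x = 70 mm, its foot plate from 45.
- paddle (a joint): Upright yellow paddle below the lip: 76 mm wide, 85 to 145 mm above the counter, face at dispenser x = 12 mm. Value: metres pushed in (dispenser +x), 0 to 0.025, sprung, 1 to 3 N. It lifts the gate: nuts pass from about 0.012; keep it near 0.02 for a second. Let go, it returns and shuts the gate. A dish pushing it with its rim, rim about 130 mm above the counter, catches the nuts.
- nut_a: brass hexagon nut, 30 mm across the flats, 14 mm thick, 40 g, lying in the chute against the gate. Origin: centre of its underside.
- nut_b: second, equal nut, lying in the chute just above the first. Origin: centre of its underside.
Mind the look-alikes: they are no part of the job. Several things look just like the red_dish: the one meant starts farthest from the robot's base.

How it is judged (in metres and radians):
On the way, in this order (a step that is already met when the one before it is completed fails the run):
1. both nuts lie in the red dish while it is held more than 30 mm above the counter (height (world z) of red_dish above 0.03 m and contact force between the fingers and red_dish above 0.5 N and distance between each of nut_a, nut_b and red_dish below 0.065 m and z of nut_a in the frame of red_dish between 0 and 0.05 m and z of nut_b in the frame of red_dish between 0 and 0.05 m), for 0.2 s.
2. the dish, still in the grip, is lowered to within 15 mm of the counter (not dropped) (height (world z) of red_dish below 0.015 m and contact force between the fingers and red_dish above 0.5 N), for 0.05 s.
At the end, for the whole second after the job is handed in: The red dish stands upright (within about 6 degrees) and at rest on the counter itself (underside within 8 mm of it), released, with both nuts lying inside it (height (world z) of red_dish below 0.008 m and angle between red_dish's own z axis and vertical below 0.1 rad and linear speed of red_dish below 0.03 m/s and distance between each of nut_a, nut_b and red_dish below 0.065 m and z of nut_a in the frame of red_dish between 0 and 0.05 m and z of nut_b in the frame of red_dish between 0 and 0.05 m); the robot touches nothing.
It fails at once if the gripper or the arm touches the dispenser with more than 2 N (contact force between any of the fingers, the arm and dispenser above 2 N).
It also fails if it takes over 48 s, if anything falls off the work surface, if the arm or the gripper's body presses on something with over 40 N, if the wrist force passes 120 N, or if a joint passes its speed limit or range.

### The arm

A 6-joint arm with a two-finger parallel gripper is mounted at the origin on the work surface. World frame = base frame: x ahead of the robot, y to its left, z up, the work surface at z = 0. Lengths are in mm, angles in rad, forces in N, time in s.
With the tool pointing down it reaches from about 350 to 775 mm from the base axis. Payload 7.3 kg.
Tool frame: the origin (TCP) lies at the very end of the fingers, on their centre line; the grasp point (between the pads) lies 19 mm behind it; z points along the fingers, y is the direction in which the jaws open and shut (so a half turn about z gives the same grasp; the last joint's range is limited). The gripper opens to 92 mm and grips with 3 to 60 N. Pads are 19 mm wide; open, the fingers measure 130 mm over their backs; the gripper's body (75 mm by 190 mm) begins 47 mm behind the grasp point.
Start: joints at [1.147, 0.342, 1.524, -0, 1.275, -0.146], TCP at [143.961, 504.896, 226.741] pointing down, gripper open.
Joint ranges: [-2.53, 2.53], [-0.77, 2.02], [0.04, 2.7], [-1, 4.14], [0.28, 2.66], [-3.11, 3.11]. Speed limits (rad/s): [2.57, 2.57, 3.14, 3.14, 3.14, 3.14].

### API

Orientations are given as [roll, pitch, yaw] about the fixed x, y, z axes, in that order (R = Rz(yaw) Ry(pitch) Rx(roll)).
In Python, from plant import bot gives the robot as it stands.
- The arm moves only by the tool arm_command, never from a script. Its argument "targets" is a list of rows, each an object of numbers: "x", "y", "z": the shift along the world's x, y, z in cm; "roll": the turn about the world's z in rad. In form: [{"x": .., "y": .., "z": .., "roll": ..}, ...]. A call has 1 to 8 rows; each row is the pose to reach, as a shift and turn from the pose commanded when the call began; what a row does not reach only later rows make up. A row lasts 1/12 s, in which the tool goes at most 41.7 mm and 7.16 degrees, less where a joint would pass 70% of its speed; a pose out of reach is approached as far as the arm can. A call with a gripper value outside its range is refused whole. "fingers" is the opening, from 0 (shut) to 1 (fully open), set as the call begins (left out, the last holds). The fingers move at their own pace and stop on an object; the grip force is fixed at half the most. Time passes only in rows, so rows that repeat a pose let the fingers close. It gives the time, the measured TCP pose, the force and the opening at its end, in the units of the state.
- bot.get_obs(): the state, without advancing time (a new reading comes with each control period).
- bot.capture(name): name is "scene" or "top" or "wrist"; returns a dict with "img" (400x640x3 uint8, blue, green, red), "fx", "fy", "cx", "cy" (pixels), "position" and "rotation" of the camera in the world; the wrist camera has in their place "hand_eye" (4x4, takes a point from camera to tool coordinates, whose origin is the TCP and whose axes are the flange's). Camera axes: x right, y down, z forward; pixel columns grow to the right and rows downward; lengths in mm; the calibration is good to about 2 mm. A picture is of the moment at which its call begins: read the wrist's pose just before it. There is no depth.
- bot.close_job(): hands the job in, once; it reports no verdict.
The state is a dict: "time": time; "joint_positions": joint angles; "dq": joint speeds; "tau": joint torques, N m; "tool_pos": TCP position; "tcp_rot": TCP orientation; "contact_force": force on the tool from outside, world axes, zero at the start; "moment": the same for the moment, N m; "grip_width": finger opening in mm.
Only numpy, scipy, OpenCV 4.12 (cv2) and the standard library are available. Lean on these libraries where they do the work, as an engineer would, in place of code of your own. Each camera call takes 0.05 s, during which the arm holds its last target.

## Working session

There is one attempt and no reset: what is moved stays moved. The work goes in short steps, Python scripts to look and compute and a tool call to move; the robot and the scene stay as the last step left them, time stands still between calls to the robot, and variables do not carry over. Pictures are saved under pics/ and viewed, and the job is handed in when it is done.

Besides the shell and the picture viewer there is one more tool, called as name([rows], argument=value, ...), one row to a line, values as JSON. arm_command: Moves the arm, as the interface text tells. Its arguments: {"type":"object","properties":{"targets":{"type":"array","items":{"type":"object","properties":{"x":{"type":"number"},"y":{"type":"number"},"z":{"type":"number"},"roll":{"type":"number"}}}},"fingers":{"type":"number"}},"required":["targets"]}

```bash
mkdir -p pics; ls; python3 - <<'E'
from plant import bot
import cv2,json
print(bot.get_obs())
for n in ["scene","top"]:
    c=bot.capture(n); cv2.imwrite(f"pics/{n}0.png",c["img"])
    print(n,{k:v for k,v in c.items() if k!="img"})
E
```

```text
pics
{'time': 0.0, 'joint_positions': array([ 1.14699900e+00,  3.42726882e-01,  1.52499226e+00,  1.96963761e-07,
        1.27540009e+00, -1.45976634e-01]), 'dq': array([ 9.90089694e-04,  5.81540570e-04,  1.24441577e-03, -8.59081339e-05,
        6.29930255e-04, -1.46313020e-03]), 'tau': array([ 3.57842982e-04, -4.31224680e+01, -2.44219244e+01,  7.18487240e-02,
        5.56861516e-02, -1.43246111e-04]), 'tool_pos': array([143.78876886, 504.51336228, 226.05144367]), 'tcp_rot': array([-3.14008233e+00, -2.22241607e-04,  2.86377174e+00]), 'contact_force': array([0.04695202, 0.96696744, 0.11803123]), 'moment': array([-0.0416591 , -0.01042462, -0.05061878]), 'grip_width': 91.53409202894468}
scene {'fx': 409.5452666670666, 'fy': 409.5452666670666, 'cx': 325.1804063941815, 'cy': 200.93576797029885, 'position': array([1099.67910099,  363.05098218,  845.73215636]), 'rotation': array([-2.3586549 ,  0.00923698,  2.01775274])}
top {'fx': 413.0891283264704, 'fy': 413.0891283264704, 'cx': 324.38492737316045, 'cy': 201.66430714595947, 'position': array([437.00361126,  46.07154711, 984.8582453 ]), 'rotation': array([-3.107832  ,  0.01721218, -1.55952919])}
```

View pics/scene0.png

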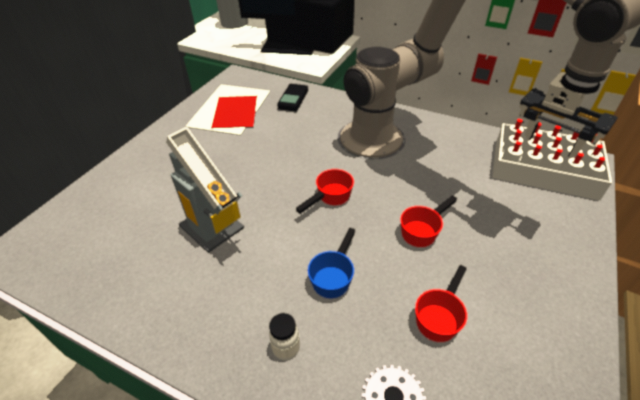

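View pics/top0.png

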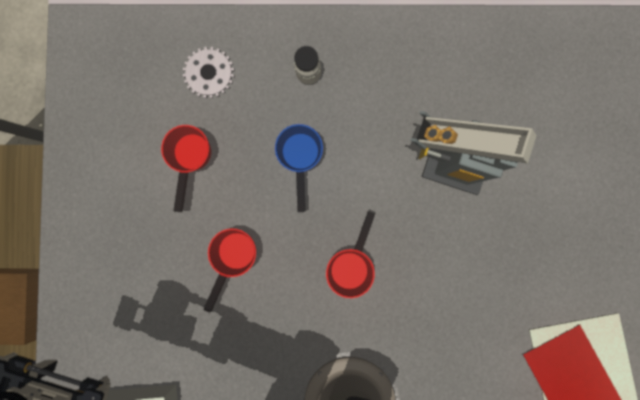

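The top view shows three red dishes, with rims at about (187,149), (233,252) and (351,273). The base is at the bottom near (352,400), so the first one looks farthest. The dispenser lip is on the left of the chute at about (420,130), and the nuts are at (433,133) and (449,135). Next I'll enlarge the crops to measure.

```bash
cat > h.py <<'E'
import numpy as np, cv2
from scipy.spatial.transform import Rotation as R
def ray(c,u,v):
    d=np.array([(u-c["cx"])/c["fx"],(v-c["cy"])/c["fy"],1.0])
    return R.from_euler("xyz",c["rotation"]).as_matrix()@d
def onz(c,u,v,z):
    d=ray(c,u,v); p=np.array(c["position"]); return p+d*(z-p[2])/d[2]
def proj(c,P):
    P=np.atleast_2d(P); q=(P-c["position"])@R.from_euler("xyz",c["rotation"]).as_matrix()
    return np.c_[q[:,0]/q[:,2]*c["fx"]+c["cx"],q[:,1]/q[:,2]*c["fy"]+c["cy"]]
def crop(img,u0,v0,u1,v1,s,name):
    cv2.imwrite(f"pics/{name}.png",cv2.resize(img[v0:v1,u0:u1],None,fx=s,fy=s,interpolation=cv2.INTER_CUBIC))
E
python3 - <<'E'
from h import *
from plant import bot
import pickle
c=bot.capture("top");s=bot.capture("scene"); pickle.dump((c,s),open("cams.pkl","wb"))
crop(c["img"],400,100,550,210,5,"top_disp"); crop(c["img"],150,115,230,220,5,"top_dish"); crop(s["img"],160,120,260,255,4,"sc_disp")
for p in [(187,149),(233,252),(351,273)]:
    q=onz(c,*p,55); print(q.round(),np.hypot(*q[:2]).round())
E
```

```text
[585. 376.  55.] 695.0
[353. 267.  55.] 442.0
[309.   1.  55.] 309.0
```

View pics/top_disp.png

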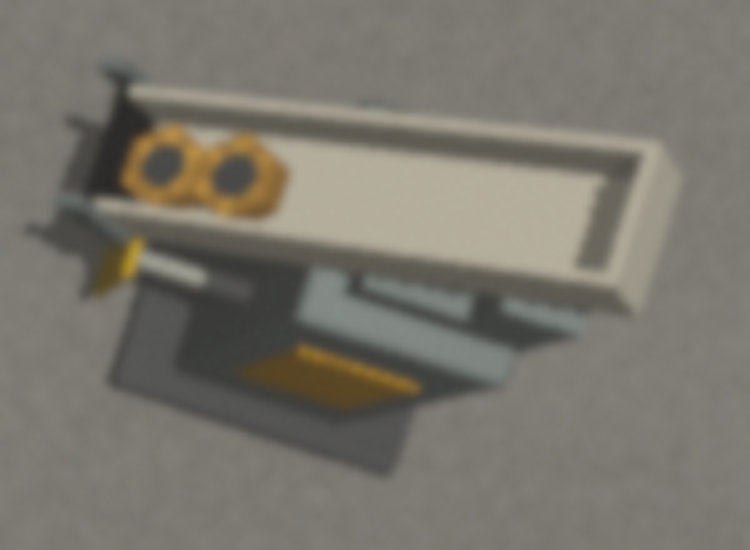

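View pics/top_dish.png

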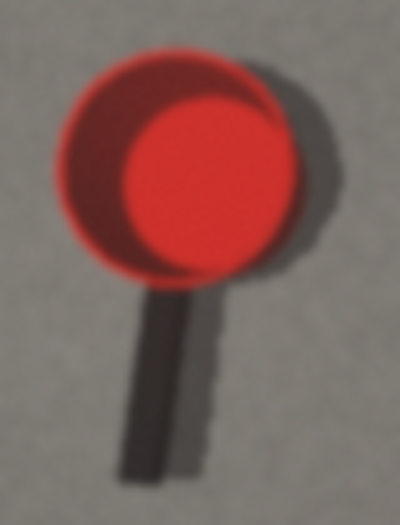

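View pics/sc_disp.png

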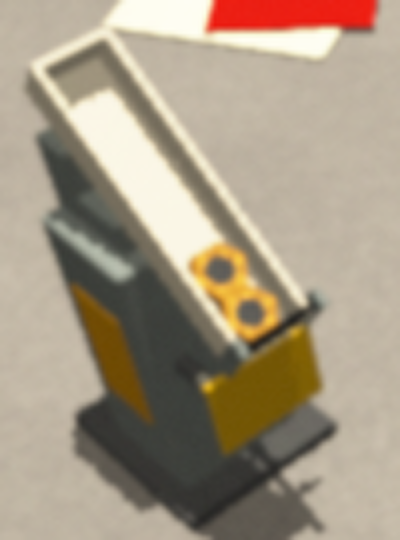

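The dish crop puts the rim centre at (177,169), which is about (185,148.4) in the full image, with the handle end at (140,483). The scene crop shows the yellow paddle's face corners at about (203,385), (303,328), (323,388) and (222,455). I'll fit the dispenser pose to these and check it by overlay.

```bash
python3 - <<'E'
from h import *
import pickle
from scipy.optimize import least_squares
c,s=pickle.load(open("cams.pkl","rb"))
f=lambda p,k,o:((np.array(p)+.5)/k-.5)+np.array(o)
rim=f((177,169),5,(150,115)); he=f((141,484),5,(150,115)); hm=f((171,291),5,(150,115))
R0=onz(c,*rim,55); H=onz(c,*he,49); M=onz(c,*hm,49)
print("rim",R0,"hend",H,"hroot",M, np.linalg.norm((H-R0)[:2]))
d=R0-H; print("dish yaw",np.arctan2(d[1],d[0]), np.arctan2((M-H)[1],(M-H)[0]), "rim diam px->mm", 243/5/413*930)
# scene check
pc=[f(p,4,(160,120)) for p in [(203,385),(306,327),(323,388),(222,455)]]
# signs: which y side is which? try both
for sg in (1,-1):
    L=np.array([[12,38*sg,145],[12,-38*sg,145],[12,-38*sg,85],[12,38*sg,85]])
    def W(q,L): 
        r=R.from_euler("z",q[2]).as_matrix(); return L@r.T+[q[0],q[1],0]
    best=None
    for y0 in np.arange(-3,3,.7):
        o=least_squares(lambda q:(proj(s,W(q*[100,100,1],L))-pc).ravel(),[5,-2,y0])
        if best is None or o.cost<best.cost: best=o
    q=best.x*[100,100,1]; print(sg,q,best.cost,best.fun.round(1))
    if best.cost<20:
        ks=dict(pad=L,lip=np.array([[0,25,160],[0,-25,160]]),up=np.array([[192,25,310],[192,-25,310]]),foot=np.array([[45,0,0]]))
        for n,cc,im in(("t",c,c["img"].copy()),("s",s,s["img"].copy())):
            k=5 if n=="t" else 4; o0=(400,100,550,210) if n=="t" else (160,120,260,255)
            big=cv2.resize(im[o0[1]:o0[3],o0[0]:o0[2]],None,fx=k,fy=k,interpolation=cv2.INTER_CUBIC)
            for kk,col in zip(ks,[(255,0,255),(0,255,0),(255,0,0),(0,0,255)]):
                for p in proj(cc,W(q,ks[kk])): cv2.circle(big,tuple(int(v) for v in (p-o0[:2]+.5)*k),4,col,-1)
            cv2.imwrite(f"pics/ov_{n}{'p' if sg>0 else 'm'}.png",big)
E
ls pics
```

```text
rim [586.11758993 381.03020516  55.        ] hend [442.65994937 396.42124975  49.        ] hroot [531.01274997 384.67733656  49.        ] 144.28090271768272
dish yaw -0.1068775207361251 -0.13214605230361282 rim diam px->mm 109.43825665859563
1 [ 602.50486298 -141.36247468    4.36395178] 1.1641281704008861 [-0.5  0.7  0.5 -1.1  0.1  0.4 -0.1 -0.1]
-1 [ 594.3105591  -163.9202535    -5.06082616] 1.1641281704009006 [-0.5  0.7  0.5 -1.1  0.1  0.4 -0.1 -0.1]
ov_sm.png
ov_sp.png
ov_tm.png
ov_tp.png
sc_disp.png
scene0.png
top0.png
top_dish.png
top_disp.png
```

```bash
cd pics; python3 -c "
import cv2,numpy as np
a=cv2.imread('ov_tp.png');b=cv2.imread('ov_sp.png')
b=cv2.resize(b,None,fx=.9,fy=.9)
a=cv2.resize(a,None,fx=.58,fy=.58)
o=np.zeros((max(a.shape[0],b.shape[0]),a.shape[1]+b.shape[1],3),np.uint8);o[:a.shape[0],:a.shape[1]]=a;o[:b.shape[0],a.shape[1]:]=b
cv2.imwrite('ov.png',o);print(o.shape)"
```

```text
(486, 795, 3)
```

View pics/ov.png

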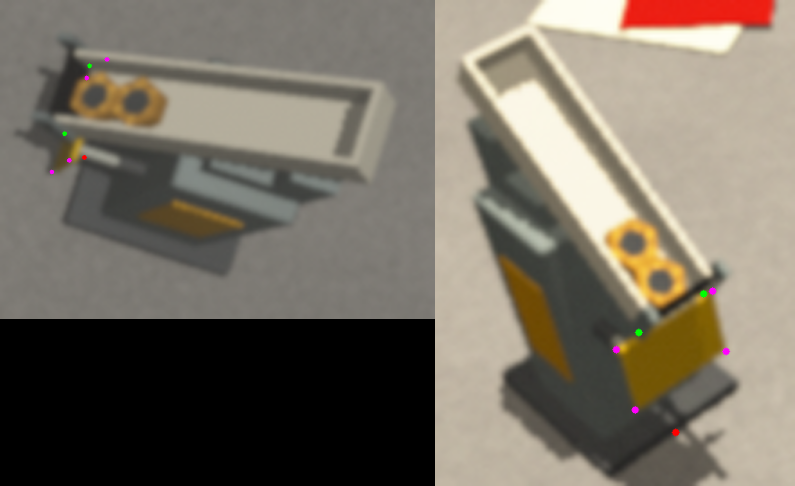

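```bash
python3 - <<'E'
from h import *
import pickle
from scipy.optimize import least_squares
c,s=pickle.load(open("cams.pkl","rb"))
f=lambda p,k,o:((np.array(p)+.5)/k-.5)+np.array(o)
T=lambda p:f(p,5,(400,100)); S=lambda p:f(p,4,(160,120))
for z in (0,8):
  A,B,C=[onz(c,*T(p),z) for p in [(145,285),(110,384),(390,476)]]
  print("top foot",z,A,B,C,"front dir",np.arctan2(*(B-A)[1::-1]),"side dir",np.arctan2(*(C-B)[1::-1]),np.linalg.norm(C-B))
  D,E,F=[onz(s,*S(p),z) for p in [(195,527),(337,425),(80,435)]]
  print("scene foot",z,D,E,F,"front",np.arctan2(*(D-E)[1::-1]),np.linalg.norm(D-E),"side",np.arctan2(*(F-D)[1::-1]),np.linalg.norm(F-D))
# chute rails in top: two parallel 3D lines; direction (cos38,0,sin38) in disp frame -> use vanishing
def W(q,L): 
    r=R.from_euler("z",q[2]).as_matrix(); return L@r.T+[q[0],q[1],0]
for yaw in (-1.80,-1.85,-1.9,-1.95,-2.0):
    r=[602.5,-141.4,yaw]; p=proj(c,W(r,np.array([[0,-25,175],[192,-25,325],[0,25,175],[192,25,325]]))); 
    print(yaw,np.arctan2(*(p[1]-p[0])[::-1]),np.arctan2(*(p[3]-p[2])[::-1]))
print("obs rails",np.arctan2(145-90,650-135),np.arctan2(285-205,620-97))
P=proj(c,W([602.5,-141.4,-1.919],np.array([[12,38,145],[12,38,85.]])))
print((P-[400,100]+.5)*5)
E
```

```text
top foot 0 [ 580.23282783 -183.88946842    0.        ] [ 532.73895567 -167.42418357    0.        ] [ 490.25209546 -299.88044494    0.        ] front dir 2.807876520685777 side dir -1.8811898233956572 139.10353865283184
scene foot 0 [ 6.40148103e+02 -2.03170354e+02 -1.13686838e-13] [ 526.39585805 -168.67720794    0.        ] [ 609.15067209 -323.52906091    0.        ] front -0.29441787757877336 118.86694393831466 side -1.822860718988284 124.28619865994223
top foot 8 [ 579.06937741 -182.02149592    8.        ] [ 531.96129781 -165.68995851    8.        ] [ 489.81955822 -297.07027814    8.        ] front dir 2.8078765206857774 side dir -1.8811898233956577 137.9736011064516
scene foot 8 [ 644.49492616 -197.81431893    8.        ] [ 531.81869306 -163.64745296    8.        ] [ 613.79070783 -317.03452206    8.        ] front -0.29441787757877325 117.74255066042033 side -1.8228607189882846 123.11054324491964
-1.8 0.08650915394782728 0.04469746135782302
-1.85 0.12893412883025268 0.08679809321741905
-1.9 0.1716311977776873 0.12915307362385314
-1.95 0.21462138176114284 0.17178286704865098
-2.0 0.2579264112952813 0.21470863935121134
obs rails 0.10639285469890415 0.1517871357651103
[[184.46964961 102.72939579]
 [149.61159126 134.48886797]]
```

The overlay agrees with the scene. Rail, foot and paddle cues give a dispenser yaw of about -1.875 and an origin near (602,-140). The dish is at about (586,381), yaw about -0.115, and the measured rim diameter of 109 mm matches the given 110. I'll hover over the handle grip point at about (482,393) and check it with the wrist camera.

arm_command([
  {"x": 3,"y": -1,"z": 0,"roll": 0.02},
  {"x": 7,"y": -2.3,"z": 0,"roll": 0.05},
  {"x": 11,"y": -3.6,"z": 0,"roll": 0.08},
  {"x": 15,"y": -5,"z": 0,"roll": 0.11},
  {"x": 19,"y": -6.3,"z": 0,"roll": 0.14},
  {"x": 23,"y": -7.6,"z": 0,"roll": 0.163},
  {"x": 27,"y": -9,"z": 0,"roll": 0.163},
  {"x": 30.5,"y": -10,"z": 0,"roll": 0.163},
], fingers=1)

```text
time: 0.87
tool_pos: [450.9, 403.5, 226.6]
tcp_rot: [-3.141, -0.0, 3.026]
contact_force: [1.3, 1.0, -0.1]
grip_width: 91.8
```

arm_command([
  {"x": 2,"y": -0.7,"z": -2,"roll": 0},
  {"x": 3,"y": -1.1,"z": -5,"roll": 0},
  {"x": 3.3,"y": -1.2,"z": -8,"roll": 0},
  {"x": 3.3,"y": -1.2,"z": -9,"roll": 0},
  {"x": 3.3,"y": -1.2,"z": -9,"roll": 0},
  {"x": 3.3,"y": -1.2,"z": -9,"roll": 0},
])

```text
time: 1.37
tool_pos: [481.7, 393.3, 137.3]
tcp_rot: [3.142, -0.0, 3.027]
contact_force: [-0.4, 0.4, 0.6]
grip_width: 91.8
```

```bash
cat >> h.py <<'E'
def wristcam(bot):
    o=bot.get_obs(); c=bot.capture("wrist"); he=np.array(c["hand_eye"])
    T=np.eye(4); T[:3,:3]=R.from_euler("xyz",o["tcp_rot"]).as_matrix(); T[:3,3]=o["tool_pos"]
    W=T@he; c["position"]=W[:3,3]; c["rotation"]=R.from_matrix(W[:3,:3]).as_euler("xyz"); return c,o
E
python3 - <<'E'
from h import *
from plant import bot
import pickle
c,o=wristcam(bot); pickle.dump(c,open("w1.pkl","wb")); cv2.imwrite("pics/w1.png",c["img"])
print(o["time"],o["tool_pos"],o["tcp_rot"],o["contact_force"],c["position"])
print(c["hand_eye"])
E
```

```text
1.3667 [481.69230974 393.29099814 137.26891398] [ 3.14154003e+00 -3.02406778e-04  3.02722922e+00] [-0.37856636  0.44394485  0.64891843] [413.28270491 401.87386875 294.40690826]
[[ 9.66107188e-05 -9.66725694e-01 -2.55815214e-01  6.89896725e+01]
 [ 9.99999994e-01  8.23774055e-05  6.63540042e-05  7.28557275e-01]
 [-4.30727271e-05 -2.55815219e-01  9.66725696e-01 -1.57117100e+02]
 [ 0.00000000e+00  0.00000000e+00  0.00000000e+00  1.00000000e+00]]
```

View pics/w1.png

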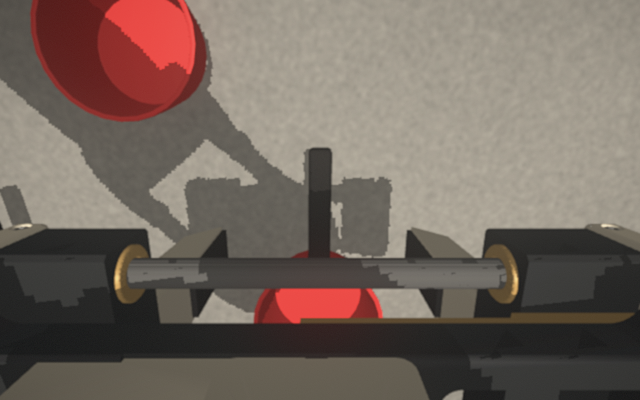

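The wrist view shows the handle end at about (320,150) and the handle running down between the fingers, with the dish rim beyond at about (318,255). I'll enlarge it to read the centre line.

```bash
python3 - <<'E'
from h import *
import pickle
c=pickle.load(open("w1.pkl","rb")); crop(c["img"],270,130,370,270,5,"w1c")
im=c["img"].max(axis=2)
for v in (160,180,200,220,240): print(v,im[v,300:342].tolist())
E
```

```text
160 [175, 174, 175, 172, 147, 111, 102, 101, 86, 62, 59, 61, 62, 63, 64, 61, 62, 63, 63, 64, 64, 63, 64, 63, 64, 64, 65, 62, 63, 60, 56, 84, 137, 170, 174, 172, 172, 171, 170, 169, 168, 172]
180 [173, 169, 158, 135, 109, 100, 103, 102, 84, 58, 55, 57, 58, 60, 60, 60, 61, 60, 61, 62, 61, 62, 61, 61, 60, 60, 62, 59, 60, 54, 64, 110, 150, 166, 165, 165, 166, 166, 169, 170, 168, 148]
200 [101, 101, 101, 100, 103, 103, 103, 95, 71, 49, 44, 46, 45, 46, 45, 46, 46, 45, 45, 45, 45, 45, 46, 46, 45, 47, 46, 46, 45, 44, 56, 87, 106, 105, 101, 100, 101, 102, 103, 103, 103, 101]
220 [101, 101, 102, 102, 103, 101, 103, 94, 71, 45, 41, 43, 44, 43, 45, 43, 44, 44, 44, 44, 44, 43, 44, 46, 43, 44, 45, 45, 41, 46, 73, 94, 103, 101, 109, 145, 173, 176, 175, 175, 171, 145]
240 [100, 102, 102, 102, 101, 101, 101, 94, 72, 48, 41, 43, 44, 44, 44, 45, 45, 44, 45, 46, 46, 43, 45, 44, 46, 45, 46, 44, 41, 53, 85, 105, 108, 109, 108, 107, 105, 103, 101, 102, 101, 101]
```

View pics/w1c.png

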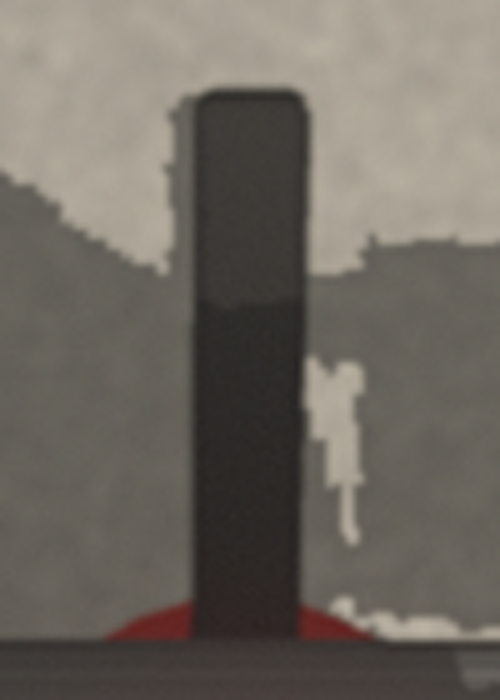

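```bash
python3 - <<'E'
from h import *
import pickle
c=pickle.load(open("w1.pkl","rb"))
P=[onz(c,u,v,49) for u,v in [(319.7,160),(319.55,180),(319.3,200),(319.0,220),(318.9,240)]]
P=np.array(P); print(P.round(1)); f=np.polyfit(P[:,0],P[:,1],1); print(f,np.arctan(f[0]), "y at 482:",np.polyval(f,482))
E=onz(c,319.8,148.3,49); print("end",E, "w:",np.linalg.norm(onz(c,308.3,160,49)-onz(c,331,160,49)))
d=np.array([1,f[0]])/np.hypot(1,f[0]); print("centre",E[:2]+146*d,"grip",E[:2]+41*d)
E
```

```text
[[449.4 400.5  49. ]
 [464.6 398.7  49. ]
 [480.3 396.8  49. ]
 [496.4 394.7  49. ]
 [513.1 392.8  49. ]]
[-1.22694910e-01  4.55683864e+02] -0.12208472688214618 y at 482: 396.5449176690425
end [440.76965617 401.5698254   49.        ] w: 16.999804226108346
centre [585.68296523 383.78970005] grip [481.46448954 396.5767765 ]
```

The handle's centre line at the grip point is about (481.5, 396.5) with yaw -0.122. The top view gave y of about 393, and I'll weight the closer wrist view. Descending.

arm_command([
  {"x": 0,"y": 0.3,"z": -2,"roll": -0.007},
  {"x": 0,"y": 0.3,"z": -4.5,"roll": -0.007},
  {"x": 0,"y": 0.3,"z": -7,"roll": -0.007},
  {"x": 0,"y": 0.3,"z": -9.3,"roll": -0.007},
  {"x": 0,"y": 0.3,"z": -11,"roll": -0.007},
  {"x": 0,"y": 0.3,"z": -11.6,"roll": -0.007},
  {"x": 0,"y": 0.3,"z": -11.6,"roll": -0.007},
  {"x": 0,"y": 0.3,"z": -11.6,"roll": -0.007},
], fingers=1)

```text
time: 2.08
tool_pos: [482.7, 396.9, 22.6]
tcp_rot: [3.14, 0.002, 3.02]
contact_force: [0.4, -0.2, 0.7]
grip_width: 91.8
```

arm_command([
  {"x": 0,"y": 0,"z": 0,"roll": 0},
  {"x": 0,"y": 0,"z": 0,"roll": 0},
  {"x": 0,"y": 0,"z": 0,"roll": 0},
  {"x": 0,"y": 0,"z": 0,"roll": 0},
  {"x": 0,"y": 0,"z": 0,"roll": 0},
  {"x": 0,"y": 0,"z": 0,"roll": 0},
  {"x": 0,"y": 0,"z": 0,"roll": 0},
  {"x": 0,"y": 0,"z": 0,"roll": 0},
], fingers=0)

```text
time: 2.75
tool_pos: [482.0, 395.9, 20.7]
tcp_rot: [3.142, -0.0, 3.02]
contact_force: [0.0, -0.3, -0.1]
grip_width: 43.2
```

```bash
python3 - <<'E'
from h import *
from plant import bot
o=bot.get_obs(); print(o["time"],o["tool_pos"],o["tcp_rot"],o["contact_force"],o["grip_width"])
c=bot.capture("scene"); crop(c["img"],380,230,500,350,5,"s2")
E
```

```text
2.75 [481.96124239 395.88630761  20.72532926] [ 3.14154520e+00 -3.83152954e-06  3.01980080e+00] [ 0.03030519 -0.28819322 -0.07231194] 43.182943650796425
```

View pics/s2.png

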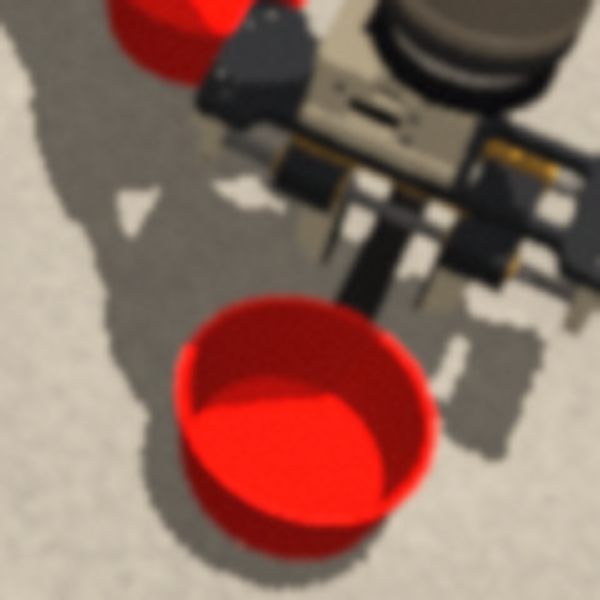

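The fingers are still closing around the handle (opening 43 mm), centred on it. I'll give them more time.

arm_command([
  {"x": 0,"y": 0,"z": 0,"roll": 0},
  {"x": 0,"y": 0,"z": 0,"roll": 0},
  {"x": 0,"y": 0,"z": 0,"roll": 0},
  {"x": 0,"y": 0,"z": 0,"roll": 0},
  {"x": 0,"y": 0,"z": 0,"roll": 0},
  {"x": 0,"y": 0,"z": 0,"roll": 0},
  {"x": 0,"y": 0,"z": 0,"roll": 0},
  {"x": 0,"y": 0,"z": 0,"roll": 0},
], fingers=0)

```text
time: 3.47
tool_pos: [482.0, 395.9, 20.7]
tcp_rot: [3.142, -0.0, 3.02]
contact_force: [1.0, 0.3, -0.6]
grip_width: 18.1
```

arm_command([
  {"x": 0,"y": 0,"z": 0.5,"roll": 0},
  {"x": 0,"y": 0,"z": 1.5,"roll": 0},
  {"x": 0,"y": 0,"z": 3,"roll": 0},
  {"x": 0,"y": 0,"z": 5,"roll": 0},
  {"x": 0,"y": 0,"z": 6.5,"roll": 0},
  {"x": 0,"y": 0,"z": 7.4,"roll": 0},
  {"x": 0,"y": 0,"z": 7.4,"roll": 0},
  {"x": 0,"y": 0,"z": 7.4,"roll": 0},
], fingers=0)

```text
time: 4.13
tool_pos: [481.9, 396.0, 95.1]
tcp_rot: [3.141, 0.0, 3.02]
contact_force: [-0.4, 0.4, -1.6]
grip_width: 17.9
```

```bash
python3 - <<'E'
from h import *
from plant import bot
o=bot.get_obs(); print(o["time"],o["tool_pos"],o["tcp_rot"],o["contact_force"],o["moment"],o["grip_width"])
c=bot.capture("scene"); crop(c["img"],380,200,500,320,5,"s3")
c=bot.capture("top"); crop(c["img"],150,110,270,220,5,"t3")
E
```

```text
4.1333 [481.938863   395.95147696  95.09977477] [3.14105019e+00 4.83310650e-04 3.01980647e+00] [-0.41051184  0.35103995 -1.62029453] [-0.01344145  0.17956607  0.00974507] 17.876080230549327
```

View pics/s3.png

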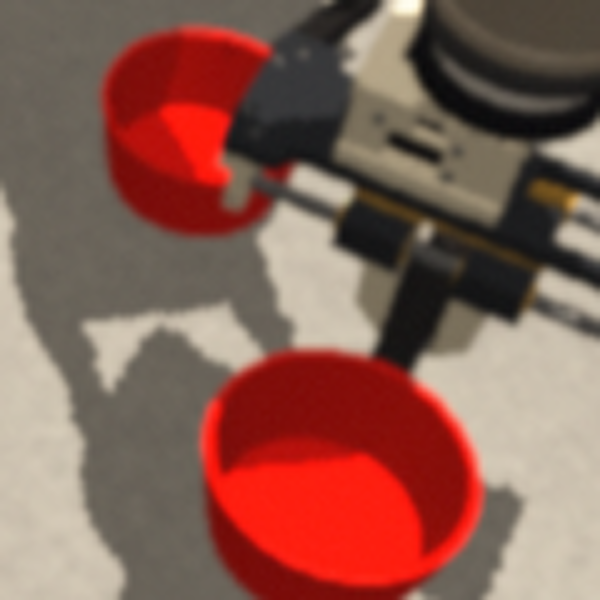

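View pics/t3.png

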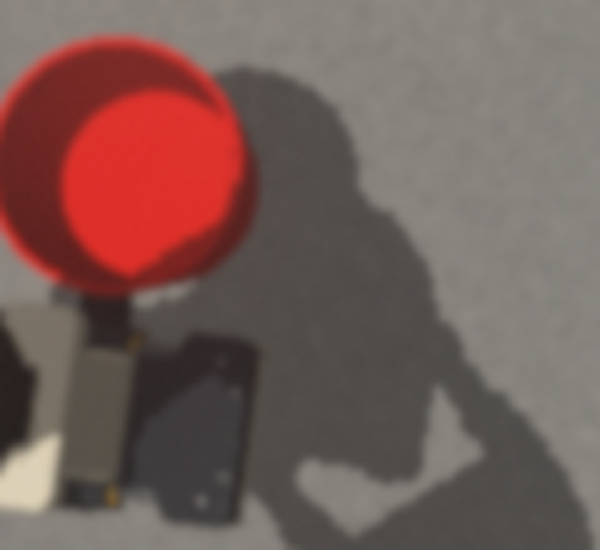

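The dish is held: 1.6 N of weight on the wrist and an opening of 17.9 mm. The rim looks level. Next I'll swing over to the approach pose with the handle pointing away from the dispenser.

arm_command([
  {"x": 0.6,"y": -1.2,"z": 1,"roll": -0.07},
  {"x": 1.7,"y": -3,"z": 2,"roll": -0.17},
  {"x": 2.8,"y": -5,"z": 3,"roll": -0.28},
  {"x": 4,"y": -7.2,"z": 4,"roll": -0.39},
  {"x": 5.2,"y": -9.4,"z": 4,"roll": -0.5},
  {"x": 6.4,"y": -11.6,"z": 4,"roll": -0.61},
  {"x": 7.6,"y": -13.8,"z": 4,"roll": -0.72},
  {"x": 8.8,"y": -16,"z": 4,"roll": -0.83},
], fingers=0)

```text
time: 4.9
tool_pos: [569.8, 234.7, 133.5]
tcp_rot: [-3.14, -0.001, 2.184]
contact_force: [0.4, 0.0, -2.1]
grip_width: 18.2
```

arm_command([
  {"x": 1.2,"y": -2.2,"z": 0,"roll": -0.11},
  {"x": 2.4,"y": -4.4,"z": 0,"roll": -0.22},
  {"x": 3.6,"y": -6.6,"z": 0,"roll": -0.33},
  {"x": 4.8,"y": -8.8,"z": 0,"roll": -0.44},
  {"x": 6,"y": -11,"z": 0,"roll": -0.55},
  {"x": 7.2,"y": -13,"z": 0,"roll": -0.66},
  {"x": 8.3,"y": -14.6,"z": 0,"roll": -0.76},
  {"x": 9.2,"y": -16,"z": 0,"roll": -0.85},
], fingers=0)

```text
time: 5.57
tool_pos: [662.2, 74.3, 133.2]
tcp_rot: [-3.14, 0.001, 1.334]
contact_force: [-0.6, -0.6, -1.6]
grip_width: 17.8
```

arm_command([
  {"x": 0.4,"y": -1,"z": -1,"roll": -0.07},
  {"x": 0.4,"y": -1.1,"z": -2,"roll": -0.073},
  {"x": 0.4,"y": -1.1,"z": -3,"roll": -0.073},
  {"x": 0.4,"y": -1.1,"z": -3.9,"roll": -0.073},
  {"x": 0.4,"y": -1.1,"z": -3.9,"roll": -0.073},
  {"x": 0.4,"y": -1.1,"z": -3.9,"roll": -0.073},
], fingers=0)

```text
time: 6.07
tool_pos: [665.1, 65.9, 94.7]
tcp_rot: [-3.14, 0.0, 1.269]
contact_force: [0.4, -0.1, -1.3]
grip_width: 17.6
```

```bash
python3 - <<'E'
from h import *
from plant import bot
o=bot.get_obs(); print(o["time"],o["tool_pos"],o["tcp_rot"],o["contact_force"],o["moment"],o["grip_width"])
c=bot.capture("scene"); cv2.imwrite("pics/s4.png",c["img"]); crop(c["img"],160,100,360,280,4,"s4c")
c=bot.capture("top"); crop(c["img"],310,50,510,200,4,"t4c")
E
```

```text
6.0667 [665.1212975   65.87409029  94.68463726] [-3.13952251e+00  4.83592339e-04  1.26883899e+00] [ 0.39857851 -0.14392602 -1.27252432] [ 0.007857    0.03072261 -0.02973852] 17.60283441474249
```

View pics/s4c.png

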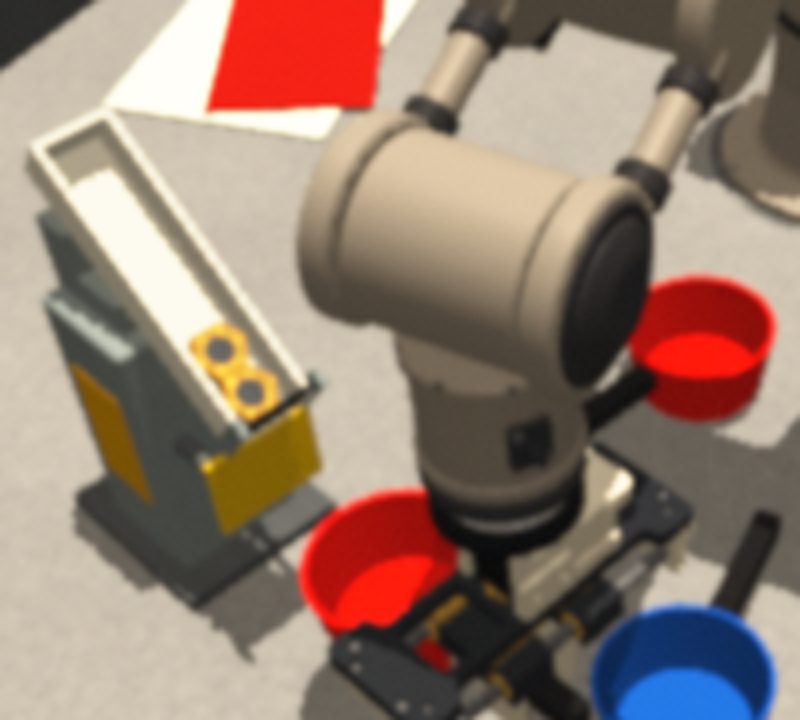

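View pics/t4c.png

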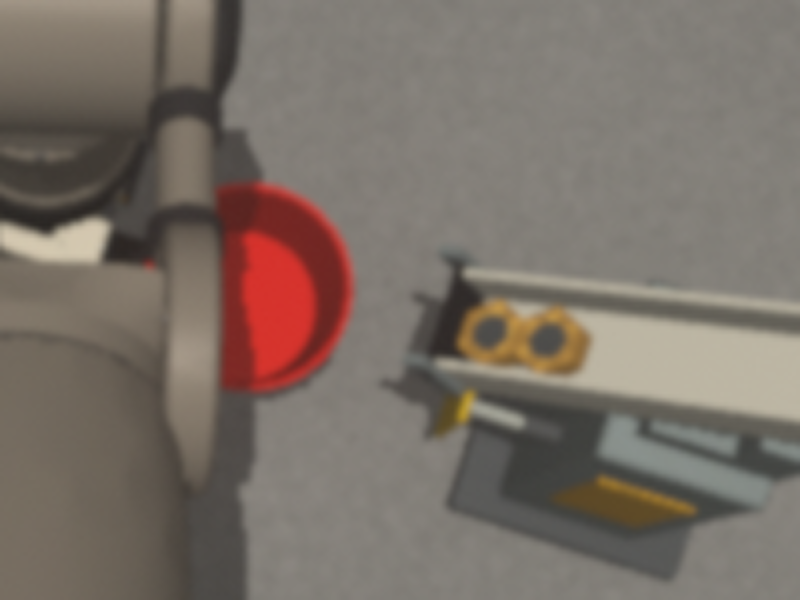

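The dish (rim in top crop at about (250,290)) is level and faces the paddle. The nuts are still against the gate. Before pushing I'll check the wrist housing's clearance to the chute, along with the rim position.

```bash
python3 - <<'E'
from h import *
import pickle
c,s=pickle.load(open("cams.pkl","rb"))
Rz=R.from_euler("z",-1.875).as_matrix()
D=lambda P:(np.asarray(P)-[602,-140.5,0])@Rz
f=lambda p,k,o:((np.array(p)+.5)/k-.5)+np.array(o)
print("tcp",D([665.1,65.9,94.7]), "pred dish", D([665.1,65.9,0])+[105,0,0])
for z in (250,300,350,400,450,500):
    print(z,"top edge",D(onz(c,*f((217,400),4,(310,50)),z)).round(),D(onz(c,*f((217,250),4,(310,50)),z)).round(),"scene left",D(onz(s,*f((300,250),4,(160,100)),z)).round(),"scene lower-left",D(onz(s,*f((410,390),4,(160,100)),z)).round())
# rim fit: circle through rim points in top, right arc
pts=[(350,290),(330,225),(285,187),(335,345),(290,388)]
Q=np.array([D(onz(c,*f(p,4,(310,50)),129))for p in pts]);print(Q.round(1))
A=np.c_[2*Q[:,:2],np.ones(5)];x=np.linalg.lstsq(A,(Q[:,:2]**2).sum(1),rcond=None)[0];print("rim c",x[:2],"r",np.sqrt(x[2]+x[0]**2+x[1]**2))
for h in(120,129,140):
  pp=D(onz(c,*f((350,290),4,(310,50)),h));print(h,pp)
# scene rim left-most
Q=np.array([D(onz(s,*f(p,4,(160,100)),129))for p in [(302,580),(325,522),(365,496),(410,490)]]);print("scene rim",Q.round(1),np.hypot(Q[:,0]+110,Q[:,1]))
E
```

```text
tcp [-215.82386956   -1.62090286   94.7       ] pred dish [-110.82386956   -1.62090286    0.        ]
250 top edge [-110.  -83.  250.] [-131.  -19.  250.] scene left [ 16. -57. 250.] scene lower-left [-117.  -25.  250.]
300 top edge [-111.  -92.  300.] [-131.  -32.  300.] scene left [-38. -25. 300.] scene lower-left [-160.    4.  300.]
350 top edge [-113. -101.  350.] [-131.  -46.  350.] scene left [-93.   7. 350.] scene lower-left [-203.   33.  350.]
400 top edge [-114. -110.  400.] [-130.  -59.  400.] scene left [-147.   39.  400.] scene lower-left [-246.   63.  400.]
450 top edge [-115. -119.  450.] [-130.  -72.  450.] scene left [-201.   71.  450.] scene lower-left [-289.   92.  450.]
500 top edge [-116. -128.  500.] [-130.  -85.  500.] scene left [-255.  103.  500.] scene lower-left [-332.  121.  500.]
[[ -59.    13.9  129. ]
 [ -79.3   43.2  129. ]
 [-107.7   55.1  129. ]
 [ -57.6  -15.9  129. ]
 [ -73.   -44.5  129. ]]
rim c [-115.39455452   -3.46502281] r 59.019348750740654
120 [-58.28065282  16.28368466 120.        ]
129 [-59.01224548  13.89450769 129.        ]
140 [-59.90641429  10.97440249 140.        ]
scene rim [[-83.4  44.2 129. ]
 [-59.2   8.5 129. ]
 [-60.6 -20.2 129. ]
 [-76.5 -41.1 129. ]] [51.5746149  51.50578596 53.3093629  53.04188603]
```

Clearances look fine: the housing edge stays on the near side of the lip even at full push. I'll advance to about 7 mm short of the paddle.

arm_command([
  {"x": 0,"y": -0.5,"z": 0,"roll": 0},
  {"x": -0.3,"y": -1.5,"z": 0,"roll": 0},
  {"x": -0.6,"y": -2.6,"z": 0,"roll": 0},
  {"x": -1,"y": -3.8,"z": 0,"roll": 0},
  {"x": -1.3,"y": -4.9,"z": 0,"roll": 0},
  {"x": -1.6,"y": -5.7,"z": 0,"roll": 0},
  {"x": -1.6,"y": -5.9,"z": 0,"roll": 0},
  {"x": -1.6,"y": -5.9,"z": 0,"roll": 0},
], fingers=0)

```text
time: 6.83
tool_pos: [649.9, 4.7, 95.9]
tcp_rot: [3.141, -0.0, 1.265]
contact_force: [0.0, -0.4, -1.7]
grip_width: 17.7
```

```bash
python3 - <<'E'
from h import *
from plant import bot
o=bot.get_obs(); print(o["time"],o["tool_pos"],o["tcp_rot"],o["contact_force"],o["moment"],o["grip_width"])
Rz=R.from_euler("z",-1.875).as_matrix()
print((o["tool_pos"]-[602,-140.5,0])@Rz)
c=bot.capture("scene"); crop(c["img"],160,120,310,260,5,"s5c")
c=bot.capture("top"); crop(c["img"],330,80,450,190,5,"t5c")
E
```

```text
6.8333 [649.88350809   4.69124053  95.91228873] [ 3.14131590e+00 -1.03895630e-04  1.26506424e+00] [ 0.02001855 -0.38945815 -1.73390092] [ 0.05809786  0.04580706 -0.00833428] 17.73022724293128
[-152.86761327    2.1953329    95.91228873]
```

View pics/s5c.png

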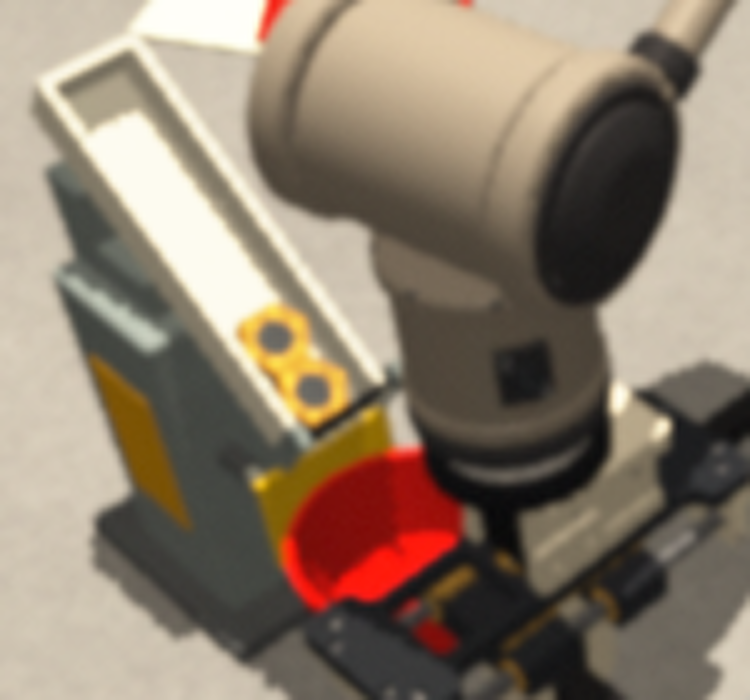

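View pics/t5c.png

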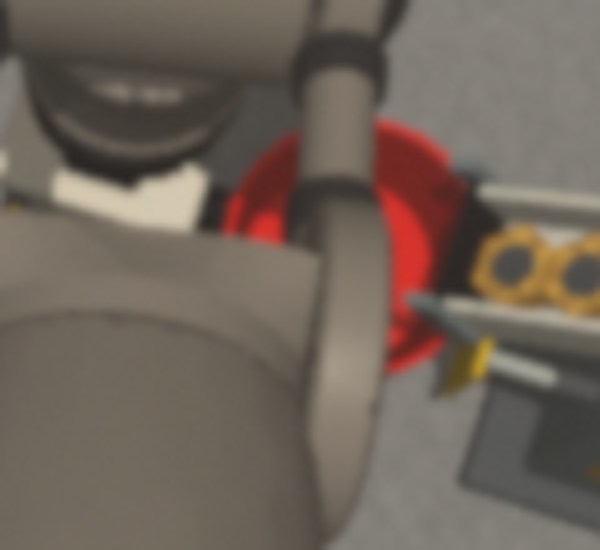

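The rim is just short of the paddle and the dish sits under the lip. I'll push in by about 27 mm (roughly 20 mm of paddle travel) and hold.

arm_command([
  {"x": -0.1,"y": -0.4,"z": 0,"roll": 0},
  {"x": -0.3,"y": -0.9,"z": 0,"roll": 0},
  {"x": -0.4,"y": -1.4,"z": 0,"roll": 0},
  {"x": -0.6,"y": -1.9,"z": 0,"roll": 0},
  {"x": -0.7,"y": -2.3,"z": 0,"roll": 0},
  {"x": -0.8,"y": -2.6,"z": 0,"roll": 0},
  {"x": -0.8,"y": -2.6,"z": 0,"roll": 0},
  {"x": -0.8,"y": -2.6,"z": 0,"roll": 0},
], fingers=0)

```text
time: 7.6
tool_pos: [641.8, -20.1, 95.5]
tcp_rot: [-3.141, -0.0, 1.266]
contact_force: [1.3, 3.4, -2.6]
grip_width: 17.8
```

arm_command([
  {"x": 0,"y": 0,"z": 0,"roll": 0},
  {"x": 0,"y": 0,"z": 0,"roll": 0},
  {"x": 0,"y": 0,"z": 0,"roll": 0},
  {"x": 0,"y": 0,"z": 0,"roll": 0},
  {"x": 0,"y": 0,"z": 0,"roll": 0},
  {"x": 0,"y": 0,"z": 0,"roll": 0},
  {"x": 0,"y": 0,"z": 0,"roll": 0},
  {"x": 0,"y": 0,"z": 0,"roll": 0},
], fingers=0)

```text
time: 8.27
tool_pos: [641.9, -20.1, 95.7]
tcp_rot: [3.142, -0.0, 1.267]
contact_force: [0.2, 2.6, -3.2]
grip_width: 18.1
```

```bash
python3 - <<'E'
from h import *
from plant import bot
o=bot.get_obs(); print(o["time"],o["tool_pos"],o["tcp_rot"],o["contact_force"],o["moment"],o["grip_width"])
Rz=R.from_euler("z",-1.875).as_matrix()
print((o["tool_pos"]-[602,-140.5,0])@Rz)
c=bot.capture("scene"); crop(c["img"],160,120,310,260,5,"s6c")
c=bot.capture("top"); crop(c["img"],330,80,450,190,5,"t6c")
E
```

```text
8.2667 [641.94075079 -20.09348568  95.73055598] [ 3.14154425e+00 -7.12051042e-06  1.26674562e+00] [ 0.20766308  2.6195271  -3.22572558] [ 0.60448993 -0.12416792  0.03227412] 18.082445852985174
[-126.84173645    2.04111703   95.73055598]
```

View pics/s6c.png

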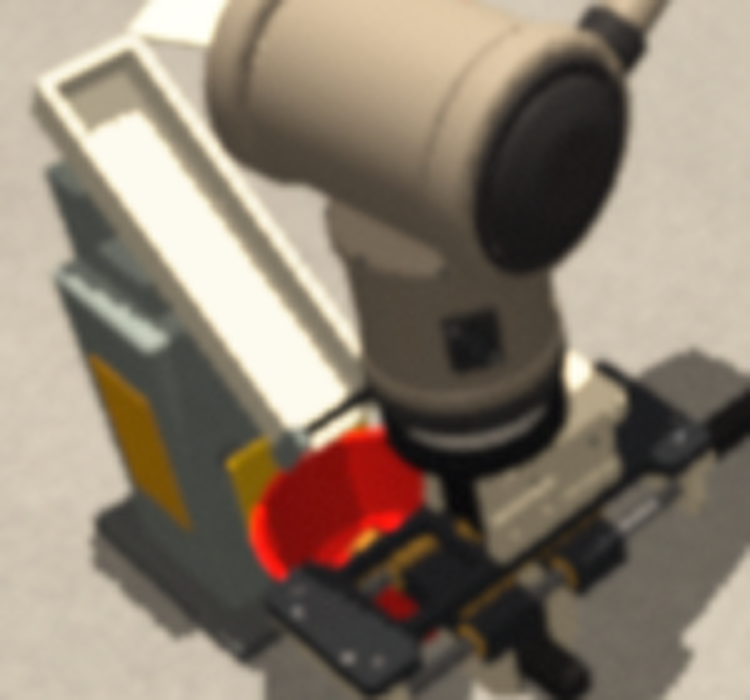

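View pics/t6c.png

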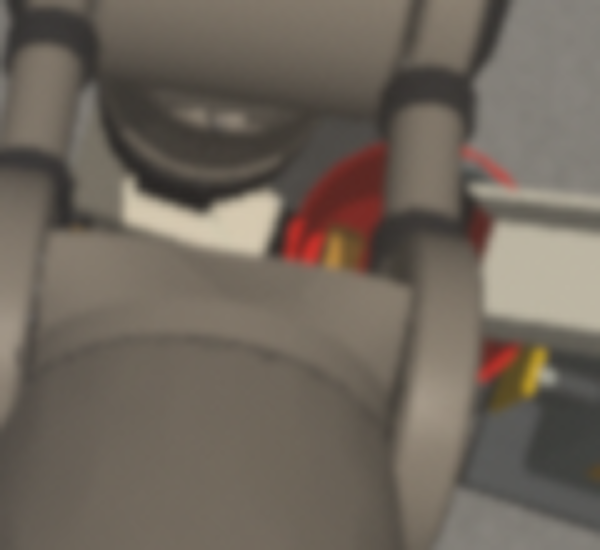

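The chute is empty and a nut is visible inside the dish at about (340,245) in the top crop. The wrist's vertical force rose from about 1.6 N to 3 N. Now I'll find a clear set-down spot.

```bash
python3 - <<'E'
from h import *
import pickle
c,s=pickle.load(open("cams.pkl","rb"))
for n,p,z in [("blue rim",(299.5,148),55),("blue handle end",(302,211),49),("jar top",(306,58),75),("jar foot",(309,72),0)]: print(n,onz(c,*p,z).round())
E
```

```text
blue rim [589. 120.  55.]
blue handle end [447. 113.  49.]
jar top [788. 107.  75.]
jar foot [783. 104.   0.]
```

I'll retreat 50 mm straight out, gently, and then lower. That keeps the fingers clear of the blue dish at (589,120).

arm_command([
  {"x": 0.1,"y": 0.2,"z": 0,"roll": 0},
  {"x": 0.2,"y": 0.6,"z": 0,"roll": 0},
  {"x": 0.4,"y": 1.3,"z": 0,"roll": 0},
  {"x": 0.7,"y": 2.2,"z": 0,"roll": 0},
  {"x": 1,"y": 3.2,"z": 0,"roll": 0},
  {"x": 1.3,"y": 4.1,"z": 0,"roll": 0},
  {"x": 1.5,"y": 4.7,"z": 0,"roll": 0},
  {"x": 1.5,"y": 4.8,"z": 0,"roll": 0},
], fingers=0)

```text
time: 9.03
tool_pos: [657.4, 29.6, 95.7]
tcp_rot: [3.141, -0.0, 1.269]
contact_force: [-0.5, -0.9, -2.3]
grip_width: 17.5
```

arm_command([
  {"x": 0,"y": 0,"z": 0,"roll": 0},
  {"x": 0,"y": 0,"z": 0,"roll": 0},
  {"x": 0,"y": 0,"z": 0,"roll": 0},
  {"x": 0,"y": 0,"z": 0,"roll": 0},
], fingers=0)

```text
time: 9.37
tool_pos: [656.9, 27.3, 95.8]
tcp_rot: [3.142, 0.0, 1.266]
contact_force: [0.2, -0.3, -3.1]
grip_width: 17.9
```

```bash
python3 - <<'E'
from h import *
from plant import bot
c,o=wristcam(bot); print(o["time"],o["tool_pos"],o["tcp_rot"],o["contact_force"],o["moment"],o["grip_width"])
cv2.imwrite("pics/w7.png",c["img"])
c=bot.capture("scene"); crop(c["img"],160,120,310,260,5,"s7c")
c=bot.capture("top"); crop(c["img"],330,80,450,190,5,"t7c")
E
```

```text
9.3667 [656.8852861   27.34570128  95.77507646] [3.14151399e+00 1.71258131e-04 1.26614955e+00] [ 0.22128247 -0.27509838 -3.09143098] [0.12325516 0.00539667 0.00361198] 17.933752435995235
```

View pics/s7c.png

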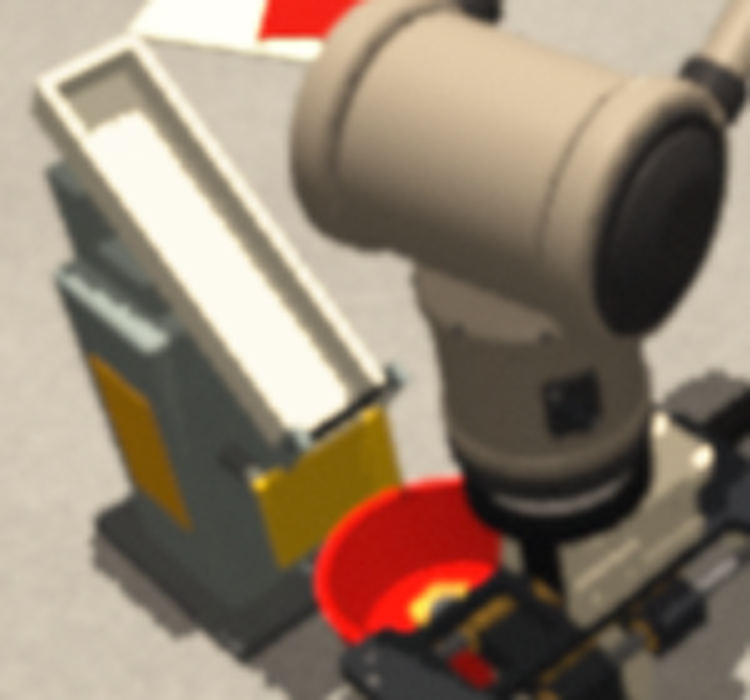

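View pics/t7c.png

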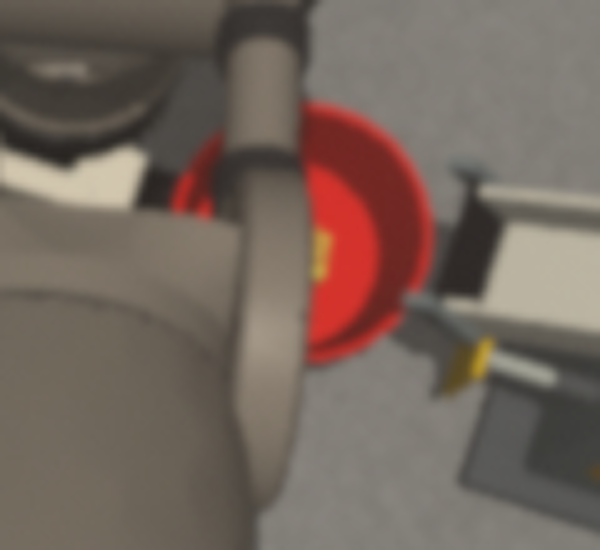

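View pics/w7.png

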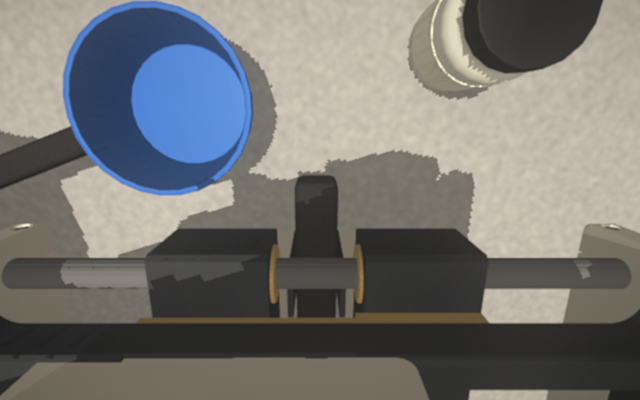

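At least one nut lies flat on the dish floor and the paddle and gate are closed. The extra load of 1.5 N (two nuts would be about 0.8 N, given sensor noise) suggests both are in. Lowering gently.

arm_command([
  {"x": 0,"y": 0,"z": -0.5,"roll": 0},
  {"x": 0,"y": 0,"z": -1.5,"roll": 0},
  {"x": 0,"y": 0,"z": -2.8,"roll": 0},
  {"x": 0,"y": 0,"z": -4.1,"roll": 0},
  {"x": 0,"y": 0,"z": -5.2,"roll": 0},
  {"x": 0,"y": 0,"z": -6,"roll": 0},
  {"x": 0,"y": 0,"z": -6.5,"roll": 0},
  {"x": 0,"y": 0,"z": -6.8,"roll": 0},
], fingers=0)

```text
time: 10.18
tool_pos: [656.6, 27.9, 26.7]
tcp_rot: [-3.141, 0.0, 1.267]
contact_force: [-0.4, -0.5, -2.4]
grip_width: 17.5
```

arm_command([
  {"x": 0,"y": 0,"z": 0,"roll": 0},
  {"x": 0,"y": 0,"z": -0.1,"roll": 0},
  {"x": 0,"y": 0,"z": -0.2,"roll": 0},
  {"x": 0,"y": 0,"z": -0.3,"roll": 0},
  {"x": 0,"y": 0,"z": -0.4,"roll": 0},
  {"x": 0,"y": 0,"z": -0.5,"roll": 0},
  {"x": 0,"y": 0,"z": -0.5,"roll": 0},
  {"x": 0,"y": 0,"z": -0.5,"roll": 0},
], fingers=0)

```text
time: 10.85
tool_pos: [657.4, 28.1, 23.3]
tcp_rot: [3.14, -0.0, 1.267]
contact_force: [1.4, 2.7, 0.2]
grip_width: 18.0
```

```bash
python3 - <<'E'
from h import *
from plant import bot
o=bot.get_obs(); print(o["time"],o["tool_pos"],o["tcp_rot"],o["contact_force"],o["moment"],o["grip_width"])
c=bot.capture("scene"); crop(c["img"],180,150,330,290,5,"s8c")
E
```

```text
10.85 [657.41271119  28.06149533  23.32444986] [ 3.14033440e+00 -3.10199898e-04  1.26700780e+00] [1.39006002 2.68407217 0.1714062 ] [-0.03002582  0.02715992 -0.01031932] 17.983869278327003
```

View pics/s8c.png

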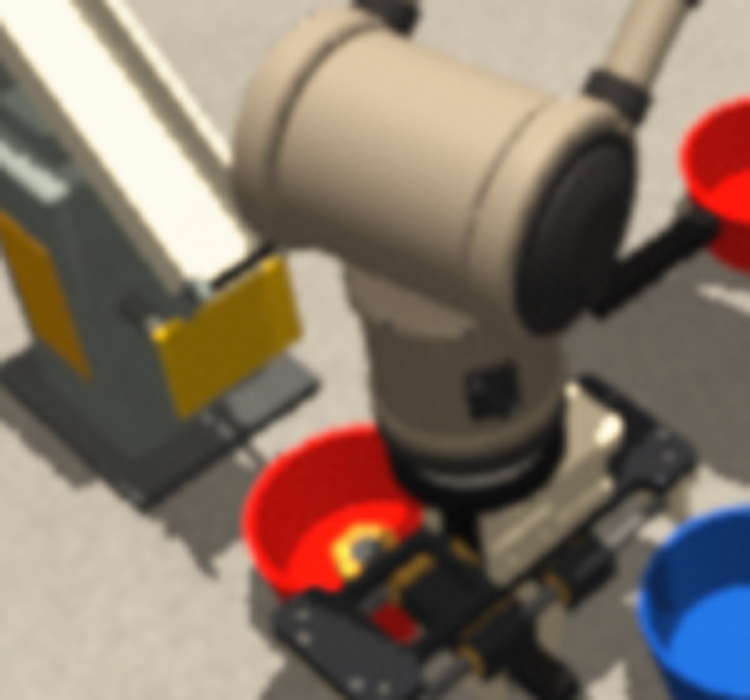

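The counter now carries the dish: the vertical force went from -3 N to about 0. I'll lower another 1.5 mm to flatten it and then open partway, to keep clear of the blue dish.

arm_command([
  {"x": 0,"y": 0,"z": -0.1,"roll": 0},
  {"x": 0,"y": 0,"z": -0.15,"roll": 0},
  {"x": 0,"y": 0,"z": -0.15,"roll": 0},
  {"x": 0,"y": 0,"z": -0.15,"roll": 0},
], fingers=0)

```text
time: 11.23
tool_pos: [657.1, 27.9, 21.4]
tcp_rot: [3.141, -0.0, 1.267]
contact_force: [0.9, 1.1, 1.5]
grip_width: 18.1
```

arm_command([
  {"x": 0,"y": 0,"z": 0,"roll": 0},
  {"x": 0,"y": 0,"z": 0,"roll": 0},
  {"x": 0,"y": 0,"z": 0,"roll": 0},
  {"x": 0,"y": 0,"z": 0,"roll": 0},
  {"x": 0,"y": 0,"z": 0,"roll": 0},
  {"x": 0,"y": 0,"z": 0,"roll": 0},
  {"x": 0,"y": 0,"z": 0,"roll": 0},
  {"x": 0,"y": 0,"z": 0,"roll": 0},
], fingers=0.55)

```text
time: 11.9
tool_pos: [656.9, 27.9, 21.2]
tcp_rot: [3.142, 0.0, 1.267]
contact_force: [1.1, 0.2, -0.4]
grip_width: 50.6
```

```bash
python3 - <<'E'
from h import *
from plant import bot
c,o=wristcam(bot); print(o["time"],o["tool_pos"],o["tcp_rot"],o["contact_force"],o["moment"],o["grip_width"])
cv2.imwrite("pics/w9.png",c["img"])
E
```

```text
11.9 [656.94873493  27.85117802  21.23175735] [3.14154826e+00 2.39188270e-05 1.26672947e+00] [ 1.09356061  0.23434136 -0.38677344] [-0.1055565   0.05991716 -0.00894934] 50.56368868680853
```

View pics/w9.png

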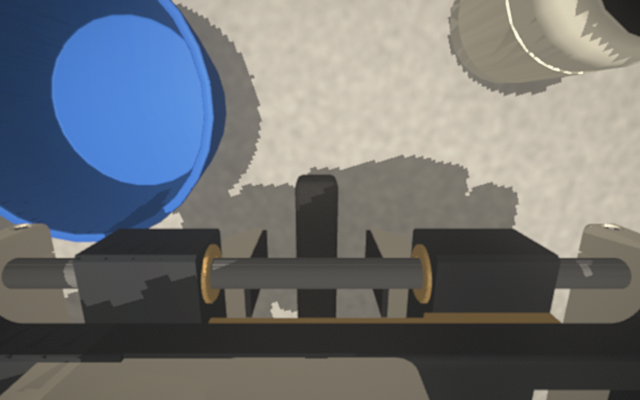

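The fingers are open to 51 mm and clear of the handle on both sides, with the handle centred at about (316,240). Rising straight up, then moving aside.

arm_command([
  {"x": 0,"y": 0,"z": 1,"roll": 0},
  {"x": 0,"y": 0,"z": 3,"roll": 0},
  {"x": 0,"y": 0,"z": 6,"roll": 0},
  {"x": 0,"y": 0,"z": 9,"roll": 0},
  {"x": 0,"y": 0,"z": 12,"roll": 0},
  {"x": 0,"y": 0,"z": 15,"roll": 0},
  {"x": 0,"y": 2,"z": 16,"roll": 0},
  {"x": 0,"y": 5,"z": 16,"roll": 0},
], fingers=0.55)

```text
time: 12.62
tool_pos: [659.1, 75.9, 186.8]
tcp_rot: [3.133, -0.002, 1.263]
contact_force: [1.1, 0.6, -0.3]
grip_width: 50.6
```

arm_command([
  {"x": -1,"y": 3,"z": 0,"roll": 0},
  {"x": -2,"y": 6,"z": 0,"roll": 0},
  {"x": -3,"y": 9,"z": 0,"roll": 0},
  {"x": -4,"y": 12,"z": 0,"roll": 0},
  {"x": -5,"y": 15,"z": 0,"roll": 0},
  {"x": -6,"y": 18,"z": 0,"roll": 0},
  {"x": -6,"y": 18,"z": 0,"roll": 0},
  {"x": -6,"y": 18,"z": 0,"roll": 0},
], fingers=0.55)

```text
time: 13.28
tool_pos: [596.2, 259.6, 182.0]
tcp_rot: [3.141, -0.0, 1.27]
contact_force: [0.1, -0.5, -0.2]
grip_width: 50.2
```

```bash
python3 - <<'E'
from h import *
from plant import bot
o=bot.get_obs(); print(o["time"],o["tool_pos"],o["dq"].round(3),o["contact_force"],o["grip_width"])
c=bot.capture("scene"); crop(c["img"],160,120,310,270,5,"s10c")
c=bot.capture("top"); crop(c["img"],320,60,470,200,5,"t10c")
E
```

```text
13.2833 [596.22706282 259.61966225 182.04613604] [-0.049  0.004  0.003 -0.014 -0.008 -0.008] [ 0.14688078 -0.51246322 -0.217632  ] 50.152934434451666
```

View pics/s10c.png

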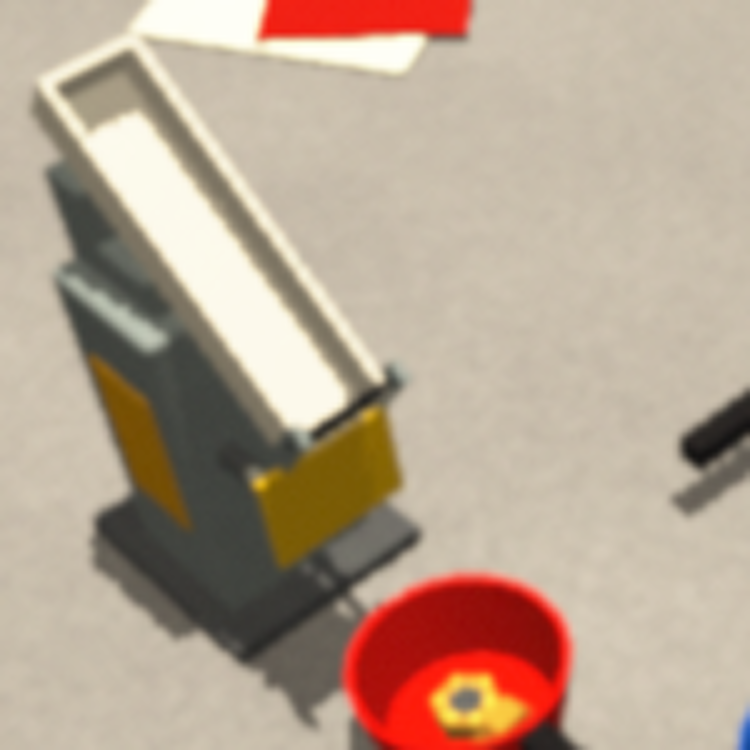

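View pics/t10c.png

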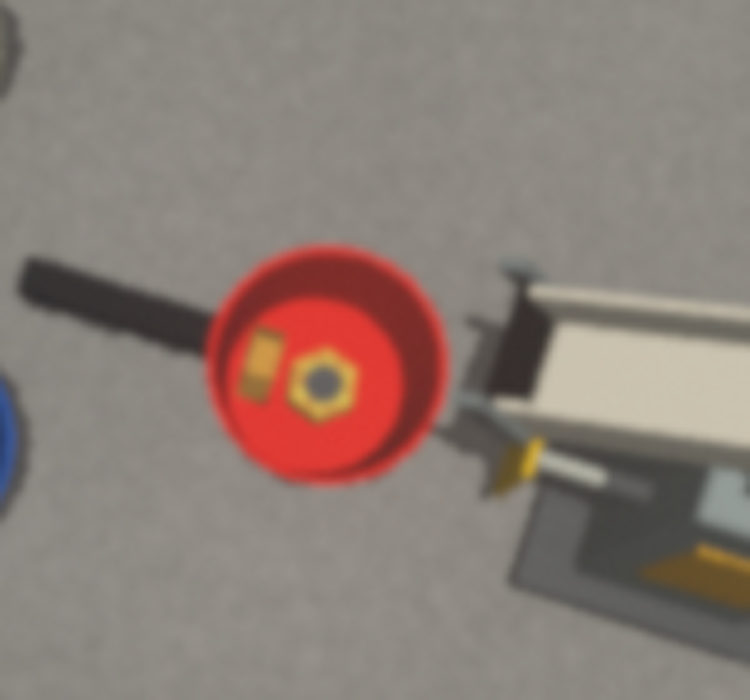

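Both nuts are in the dish, one flat at (322,384) and one on edge at (262,365) in the top crop. The dish stands free and level on the counter. I'll settle for a moment and hand in.

arm_command([
  {"x": 0,"y": 0,"z": 0,"roll": 0},
  {"x": 0,"y": 0,"z": 0,"roll": 0},
  {"x": 0,"y": 0,"z": 0,"roll": 0},
  {"x": 0,"y": 0,"z": 0,"roll": 0},
  {"x": 0,"y": 0,"z": 0,"roll": 0},
  {"x": 0,"y": 0,"z": 0,"roll": 0},
])

```text
time: 13.88
tool_pos: [597.1, 257.6, 181.2]
tcp_rot: [3.142, 0.0, 1.266]
contact_force: [-0.3, 0.1, 0.2]
grip_width: 50.3
```

```bash
python3 - <<'E'
from plant import bot
o=bot.get_obs(); print(o["time"],abs(o["dq"]).max(),o["contact_force"])
print(bot.close_job())
E
```

```text
13.8833 0.0037728280911868434 [-0.26872138  0.11258224  0.22826927]
the job is handed in; nothing more can be done
None
```

I gripped the farthest red dish by its handle, pushed the paddle in about 20 mm with its rim and held it until the chute was empty. I then backed off 50 mm, lowered the dish to the counter in the grip, let go and moved the arm clear. I handed the job in at 13.9 s; it reported no verdict.

- **Last checks:** the final pictures show the dish standing free and level, with both nuts inside: one flat, the other on its edge against the handle-side wall. The arm was at rest with about 0 N on the wrist.
- **Disagreements:**
  - The wrist camera and the top camera put the handle about 3 mm apart; I trusted the wrist camera, and the grip closed cleanly.
  - Once the nuts were in, the vertical force rose by about 1.5 N, against about 0.8 N expected from two nuts. The force readings varied by about that much.

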